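# Rehang the pegboard hood on its twin pins

## Task

Pick up the white pegboard hood by its orange grip and hang it on the short bamboo pillar: find by feel where both upright pins meet the two holes in its top, lower it until it sits fully home and level on the green bar, and let go. Be gentle: never press or knock the hood against the pillar or its pins with more than about 20 N, and do not let it drop onto them. Leave the other things on the ledge where they are.

Things in the scene. Friction and masses are not known exactly. Their poses are not given: they have to be found in the camera images.
- hood_grip (a point): Point to grasp, on the orange grip of the loose white pegboard hood (about 0.3 kg, standing upright on the work surface). x: normal of its front panel, y: along its width, z up. The grip is an upright block 14 mm (x) by 42 mm (y), from 26 mm below to 16 mm above the point. Hung fully home, the point is 32 mm above bracket_mid. It fits either way round (half a turn too).
- hood_plate (a point): Middle between the hood's two holes, on the underside of its top plate, 32 mm below hood_grip. The plate is 6 mm thick, x -30 to +42, y +-91 mm. The square through holes, 10.2 mm wide with sharp edges, lie at x = 0, y = +32 and -32 mm.
- hood_foot (a point): Point at the hood's lower rim, 90 mm below hood_plate. Below the top plate the hood is hollow: 4 mm front panel (inner face x = +38 mm; two small hooks stand out 18 mm in front) and 4 mm side cheeks (inner faces y = +-87 mm) reach down to this level; back (-x) and bottom are open.
- bracket_mid (a point): Middle of the slotted bracket on the fixed upright bamboo pillar: on the pillar's axis, 115 mm above the work surface, level with the top face of the green pin bar; y along the bar, z up. CAUTION: the bar is clamped tight anywhere in the slot, so the middle between the pins lies at x = 0 but anywhere from y = -20 to +20 mm, new each time; no point shows it: feel for it (or look).
- pillar_foot (a point): Pillar axis at the work surface, 115 mm below bracket_mid. Pillar 54 mm diameter, foot disc 90 mm by 8 mm. Green bar: 36 mm in x, 78 in y, 12 thick; two upright steel pins, 64 mm apart along y on the line x = 0 of bracket_mid, 8 mm diameter, 22 mm tall above the bar, blunt ends (0.8 mm chamfer). The bar rests on a rubber cushion: it gives 1 mm per 6 N pressed down, 4 mm at most.
- torch_mid (a point): Middle of a yellow and black torch lying down, 113 mm long, 34 mm high; bystander.
- opener_mid (a point): Middle of a flat steel bottle opener, 100 by 30 by 5 mm; bystander.
- purse_mid (a point): Middle of a round pink plastic coin purse, 80 mm across, 22 mm high; bystander.
- saucer_mid (a point): Middle of a clay pot saucer, 110 mm across, 18 mm high; bystander.
- canister_mid (a point): Middle of an upright aluminium battery canister, 54 mm diameter, 92 mm high; bystander.
- jar_mid (a point): Middle of an upright jar with a green cap, 64 mm diameter, 85 mm high; bystander.
Not all that is in view belongs to the job. Of the things like the part that bears hood_grip, leave any that is pink; of the rest the larger one is meant.

How it is judged:
By the outcome, as a careful person would: the job done as asked, in the order asked, and still so for the second after the job is handed in, with the robot touching nothing.
It also fails if it takes over 51 s, if anything falls off the work surface, if the arm or the gripper's body presses on something with over 40 N, if the wrist force passes 120 N, or if a joint passes its speed limit or range.

## Robot

A 6-joint arm with a two-finger parallel gripper is mounted at the origin on the work surface. World frame = base frame: x ahead of the robot, y to its left, z up, the work surface at z = 0. Lengths are in mm, angles in degrees, forces in N, time in s.
With the tool pointing down it reaches from about 350 to 725 mm from the base axis. Payload 6 kg.
Tool frame: the origin (TCP) lies midway between the tips of the shut fingers; the grasp point (between the pads) lies 19 mm behind it; z points along the fingers, y is the direction in which the jaws open and shut (so a half turn about z gives the same grasp; the last joint's range is limited). The gripper opens to 85 mm and grips with 20 to 120 N. Pads are 22 mm wide; open, the fingers measure 114 mm over their backs; the gripper's body (76 mm by 85 mm) begins 54 mm behind the grasp point. The pads swing forward as they close: fully open they stand 13 mm farther back than shut.
Start: joints at [-45.682, 2.303, 4.859, 0, -92.561, -19.12], TCP at [255.46, -542.875, 231.261] pointing down, gripper open.
Joint ranges: [-146.85, 146.85], [-73.84, 115.35], [-62.03, 85.46], [-188.31, 113.3], [-161.28, -10.13], [-171.36, 171.36]. Speed limits (degrees/s): [147.25, 147.25, 172.46, 180, 180, 180].

## Interface

Orientations are given as a 3x3 rotation matrix whose columns are the frame's x, y, z axes.
In Python, from cell import ctrl, optics, job_done, models gives the robot as it stands. The module is installed in compiled form; this text tells all that it offers. Calls block until the motion is done:
- ctrl.goto(position, orientation): joint-space move of the TCP to a pose.
- ctrl.line_to(position, max_speed=150, ori=None, stop_force=None): straight line of the TCP; ori=None keeps the orientation; max_speed is the mean speed in mm/s. With stop_force (N) it stops when the force on the tool has changed by that much, and returns True; else False.
- ctrl.goto_joints(angles): joint-space move.
- ctrl.gripper_to(opening, effort=None): opening from 0.0 (shut) to 1.0 (fully open); effort is the grip in N (None keeps the last); returns when the fingers have stopped.
- ctrl.dwell(seconds).
- ctrl.ik(position, orientation): joint angles nearest the present ones, or None.
- ctrl.read_state(): the state.
- optics.read_camera(name): name is "side" or "top"; returns the picture (384x512x3 uint8, red, green, blue); there is no depth.
- optics.calibration(name): a dict with "mtx" (3x3 intrinsics, pixels), "T" (4x4, takes a point from camera to world coordinates). Camera axes: x right, y up, looking along -z (the intrinsics and any distortion apply to the point x, -y, -z); pixel columns grow to the right and rows downward; lengths in mm; the calibration is good to about 2 mm. A picture is of the moment at which its call begins. calibration takes no time and is no camera call.
A pose or a line that the arm cannot do raises ctrl.MotionError and nothing moves.
- job_done(): hands the job in, once; it reports no verdict.
Trained networks look in the newest picture that a camera, given by its name, has taken for a name from the list of things; names that differ only in an ending like _2 or _b are one class to them, and where a whole thing is asked for, a point or a joint stands for the part that bears it (a point fixed in the world has none). Each returns a list of dicts, best first, with "score" (0 to 1); they miss things now and then, are a little off and sometimes report something else, mostly with a low value. They report only what shows in the picture. A call takes as long as a camera call. They do not tell look-alikes from the thing itself.
- models.find_in(camera, target): "xyz" ([x, y, z] in mm, in world coordinates, good to about 4 mm: the middle of the surface that is visible of it).
- models.masks_of(camera, target): "mask" (384x512 bool, what is visible of it).
- models.pinpoint(camera, target): "xyz" ([x, y, z] in mm, in world coordinates, good to about 4 mm: a listed point, or the origin of a listed thing).
The state is a dict: "clock": time; "joints": joint angles; "dq": joint speeds; "tau": joint torques, N m; "eef_pos": TCP position; "orientation": TCP orientation; "ft_force": force on the tool from outside, world axes, zero at the start; "moment": the same for the moment, N m; "gripper_width": opening from 0.0 (shut) to 1.0 (fully open).
Only numpy, scipy, OpenCV 4.12 (cv2) and the standard library are available. Lean on these libraries where they do the work, as an engineer would, in place of code of your own. Each camera call takes 0.05 s, during which the arm holds its last target.

## Working session

There is one attempt and no reset: what is moved stays moved. The work goes in short steps, each a Python script; the robot and the scene stay as the last script left them, time stands still between calls to the robot, and variables do not carry over. Pictures are saved under pics/ and viewed, and the job is handed in when it is done.

```bash
mkdir -p pics; ls
python3 - <<'E'
from cell import ctrl, optics, models
import cv2
for n in ["side","top"]:
    im=optics.read_camera(n); cv2.imwrite(f"pics/{n}0.png",cv2.resize(im[:,:,::-1],(800,600),interpolation=cv2.INTER_CUBIC))
    c=optics.calibration(n); print(n,c)
    for t in ["hood_grip","hood_plate","hood_foot","bracket_mid","pillar_foot"]:
        print(t,[(round(d["score"],2),[round(v,1) for v in d["xyz"]]) for d in models.pinpoint(n,t)])
s=ctrl.read_state();print(s)
E
```

```text
pics
side {'mtx': array([[492.51593206,   0.        , 262.35498943],
       [  0.        , 492.51593206, 189.56695668],
       [  0.        ,   0.        ,   1.        ]]), 'T': array([[ 8.10479910e-01, -3.63110975e-01,  4.59644140e-01,
         1.36267478e+03],
       [ 5.85734762e-01,  5.10541348e-01, -6.29493702e-01,
        -1.11678250e+03],
       [-6.09126724e-03,  7.79421550e-01,  6.26470226e-01,
         1.20348609e+03],
       [ 0.00000000e+00,  0.00000000e+00,  0.00000000e+00,
         1.00000000e+00]])}
hood_grip [(0.83, [370.6, -170.3, 91.8]), (0.7, [551.9, -201.9, 122.0]), (0.56, [759.4, -391.8, 122.9])]
hood_plate [(0.86, [550.6, -200.4, 89.5]), (0.76, [757.4, -385.8, 92.1]), (0.62, [375.7, -165.8, 65.0])]
hood_foot [(0.87, [551.6, -204.5, -2.6]), (0.83, [374.7, -169.4, 0.6])]
bracket_mid [(0.82, [557.5, 213.2, 113.2])]
pillar_foot [(0.97, [553.2, 213.6, -1.6])]
top {'mtx': array([[427.30609157,   0.        , 254.07504728],
       [  0.        , 427.30609157, 191.48007222],
       [  0.        ,   0.        ,   1.        ]]), 'T': array([[-2.04133627e-02,  9.84330986e-0
[... 817 characters left out ...]
1.88743344e-03,
       -9.25602001e+01, -1.91231071e+01]), 'dq': array([ 0.04218875, -0.04131017, -0.01698711,  0.07437645,  0.12432084,
        0.02364118]), 'tau': array([ 2.08336896e-03, -3.67704463e+01,  3.47302294e+01,  6.93052590e+00,
       -9.99400836e-04, -1.12063864e-05]), 'eef_pos': array([ 255.47987949, -542.87295774,  231.26999072]), 'orientation': array([[-9.04860769e-01, -4.25707632e-01, -1.60159474e-05],
       [-4.25707632e-01,  9.04860767e-01,  6.35055875e-05],
       [-1.25426108e-05,  6.42818258e-05, -9.99999998e-01]]), 'ft_force': array([-1.06274804,  0.14741152, -0.12024757]), 'moment': array([-0.01052535, -0.01559583, -0.02522975]), 'gripper_width': 1.0019816904223906}
```

View pics/side0.png

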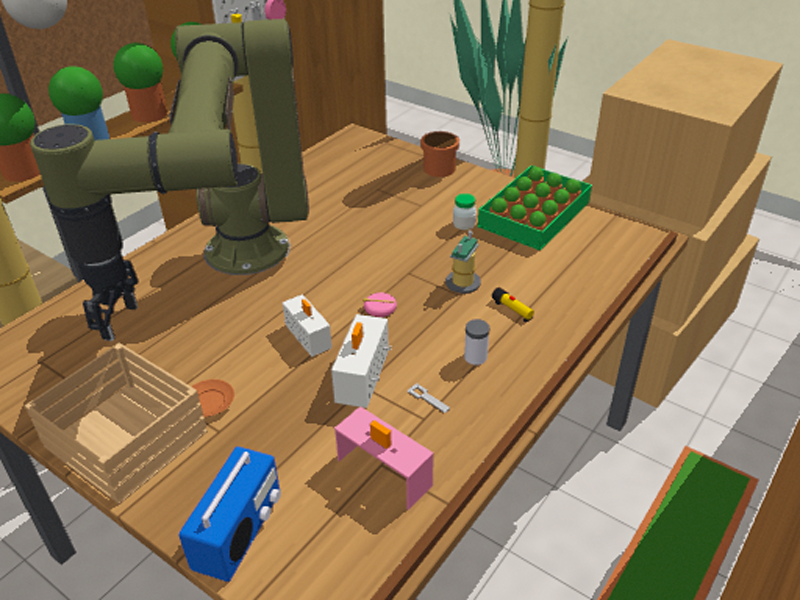

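View pics/top0.png

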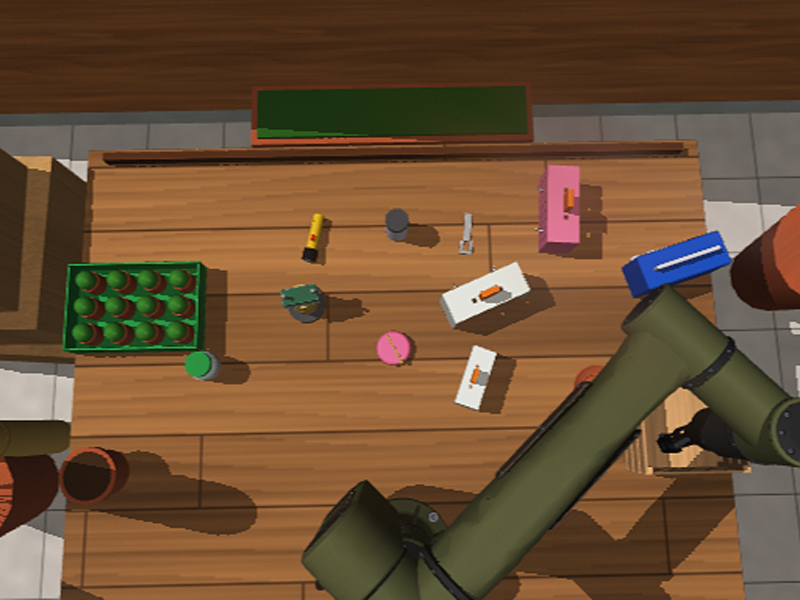

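The target is the larger white hood, at side-view pixel (360,360) and top-view pixel (487,294), about (551,-203). The pink one and the small white one are decoys. The pillar stands at about (556,213). Next I'll zoom in and get the yaw of each.

```bash
cat > h.py <<'E'
import numpy as np, cv2
from cell import optics
def proj(n,P):
    c=optics.calibration(n); P=np.atleast_2d(P); T=np.linalg.inv(c["T"])
    p=P@T[:3,:3].T+T[:3,3]; p=p*[1,-1,-1]; q=p@c["mtx"].T
    return q[:,:2]/q[:,2:]
def ray(n,uv,z):
    c=optics.calibration(n); uv=np.atleast_2d(uv).astype(float)
    d=np.c_[uv,np.ones(len(uv))]@np.linalg.inv(c["mtx"]).T*[1,-1,-1]@c["T"][:3,:3].T
    o=c["T"][:3,3]; return o+d*((z-o[2])/d[:,2])[:,None]
E
python3 - <<'E'
from h import *
from cell import models
def crop(im,u,v,w,h,k,fn): cv2.imwrite(fn,cv2.resize(im[v:v+h,u:u+w,::-1],None,fx=k,fy=k,interpolation=cv2.INTER_CUBIC))
t=optics.read_camera("top"); s=optics.read_camera("side")
crop(t,270,160,80,60,10,"pics/t_hood.png"); crop(t,165,165,60,50,12,"pics/t_br.png")
crop(s,270,140,50,50,12,"pics/s_br.png"); crop(s,200,190,60,75,8,"pics/s_hood.png")
np.savez("im0.npz",t=t,s=s)
for n in ["top","side"]:
  for tg in ["hood_grip","bracket_mid"]:
    for d in models.masks_of(n,tg):
        m=d["mask"]; v,u=np.nonzero(m); print(n,tg,round(d["score"],2),m.sum(),u.mean(),v.mean())
        if n=="top":
            r=cv2.minAreaRect(np.c_[u,v].astype(np.float32)); b=cv2.boxPoints(r)
            P=ray("top",b,98); print(P[:,:2].round(1).tolist())
E
```

```text
top hood_grip 0.97 1196 309.8185618729097 187.46571906354515
[[552.9, -87.3], [630.3, -270.2], [552.5, -299.5], [476.4, -117.9]]
top hood_grip 0.94 1351 357.52553663952625 133.16654330125832
[[847.9, -329.2], [846.2, -422.5], [647.3, -408.9], [649.0, -317.8]]
top hood_grip 0.92 545 304.2770642201835 241.71559633027522
[[317.4, -119.1], [438.0, -169.5], [419.3, -215.8], [299.3, -164.8]]
top bracket_mid 0.85 553 194.52622061482822 193.0488245931284
[[565.8, 262.2], [596.9, 176.7], [512.8, 146.0], [482.3, 230.8]]
top bracket_mid 0.27 152 298.48026315789474 149.78947368421052
[[646.5, -141.2], [740.9, -157.9], [736.3, -184.9], [642.0, -168.0]]
side hood_grip 0.84 1512 230.3101851851852 230.8783068783069
side hood_grip 0.73 723 196.32641770401108 207.57814661134162
side hood_grip 0.67 1808 248.108407079646 287.9463495575221
side bracket_mid 0.9 582 296.50171821305844 170.7577319587629
```

View pics/t_hood.png

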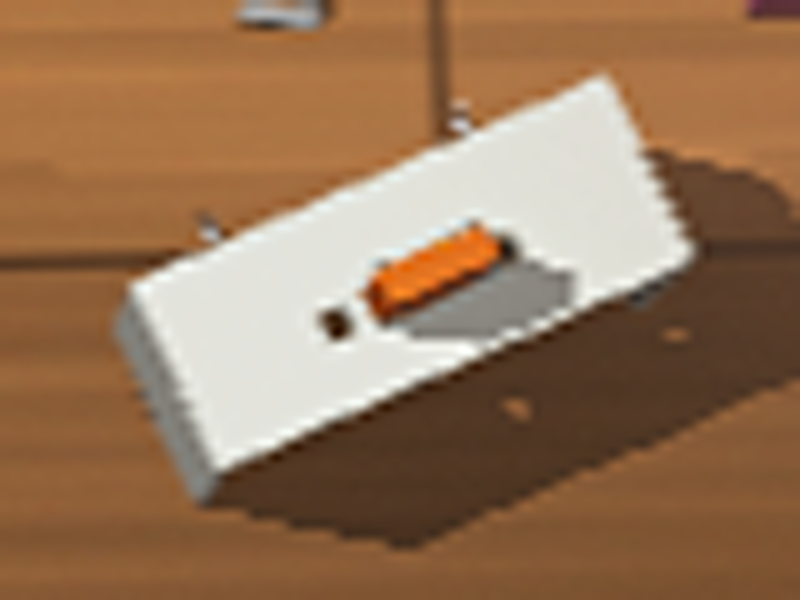

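View pics/t_br.png

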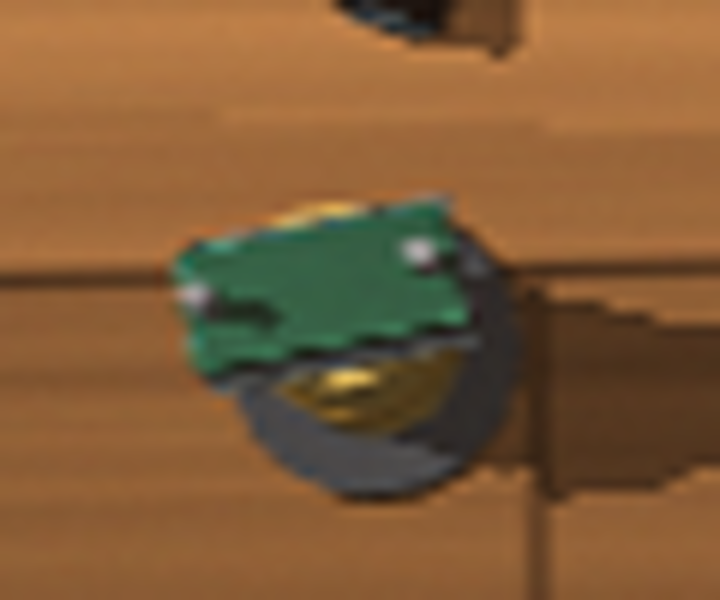

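View pics/s_br.png

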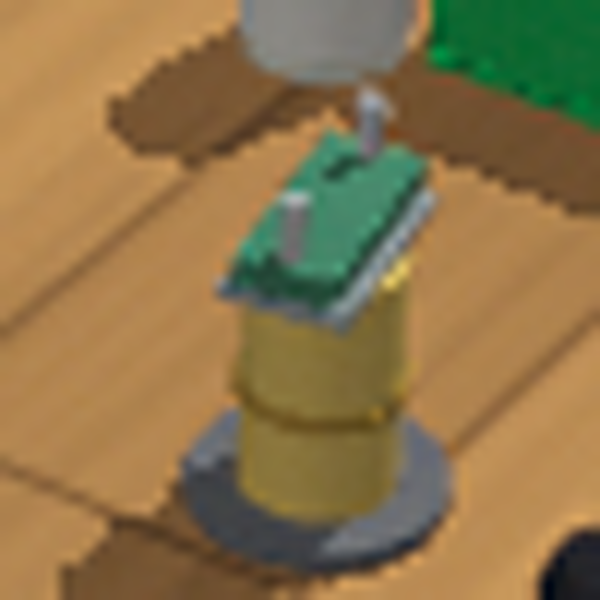

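View pics/s_hood.png

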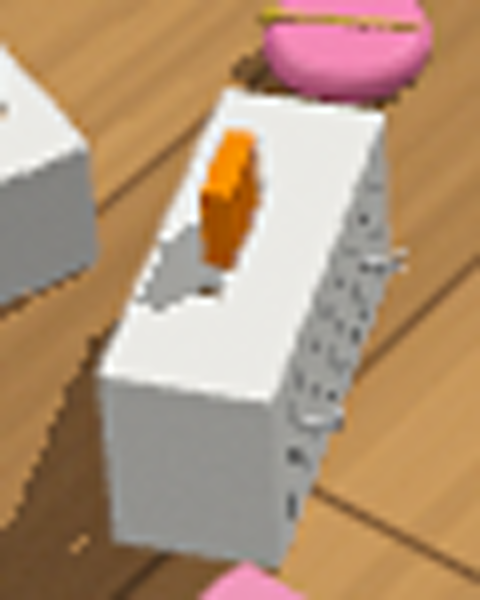

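Run:
```python
from h import *
from scipy.optimize import least_squares
def un(p,k,o): return (np.array(p,float)+.5)/k-.5+np.array(o)
def tri(ut,us):
    def f(P): return np.r_[proj("top",P)[0]-ut,proj("side",P)[0]-us]
    r=least_squares(f,[550,0,100]); return r.x,np.abs(r.fun).max()
pt=un([(198,288),(420,245)],12,(165,165)); ps=un([(372,96),(296,197)],12,(270,140))
p=[tri(a,b) for a,b in zip(pt,ps)]; print("pins",p)
P=np.array([a[0] for a in p]); print(np.linalg.norm(P[0]-P[1]),P.mean(0),np.degrees(np.arctan2(*(P[0]-P[1])[[1,0]])))
print("top cam z137",ray("top",pt,137),"side",ray("side",ps,137))
bt=un([(182,262),(440,205),(468,318),(205,372)],12,(165,165)); print("bar",ray("top",bt,115))
# hood corners: (x,y) local order
ht=un([(132,288),(605,73),(695,245),(215,475)],10,(270,160)); hs=un([(384,112),(270,405),(100,370),(228,90)],8,(200,190))
loc=np.array([(42,91),(42,-91),(-30,-91),(-30,91)])
def mod(q):
    c,s=np.cos(q[2]),np.sin(q[2]); return np.c_[loc@np.array([[c,s],[-s,c]])+q[:2],np.full(4,q[3])]
for cams in (("top",),("side",),("top","side")):
    def f(q): 
        M=mod(q); return np.concatenate([(proj(n,M)-(ht if n=="top" else hs)).ravel() for n in cams]+([[ (q[3]-96)]] if len(cams)==1 else []))
    r=least_squares(f,[551,-203,np.radians(25),96]); print(cams,r.x[:2],np.degrees(r.x[2]),r.x[3],r.fun.round(2))
```

```text
pins [(array([551.09937673, 244.44149155, 140.96849253]), np.float64(0.24603267227286096)), (array([562.13883373, 182.55028487, 141.21757314]), np.float64(0.2712969483378629))]
62.868538363784296 [556.61910523 213.49588821 141.09303283] 100.11341733102593
top cam z137 [[551.2653607  244.6155244  137.        ]
 [562.31266239 182.51768597 137.        ]] side [[548.6126705  250.43772469 137.        ]
 [559.56316951 188.65844995 137.        ]]
bar [[563.0290731  252.88511162 115.        ]
 [578.14219432 179.51986574 115.        ]
 [545.23078177 171.5280299  115.        ]
 [531.13905123 246.04967495 115.        ]]
('top',) [ 551.90009667 -200.23565829] 23.88426211423362 96.01570266942964 [-0.1  -0.2  -0.49 -0.35 -0.12  0.78  0.7  -0.23  0.02]
('side',) [ 550.8827709 -196.4833408] 22.513767104948656 95.9917621835412 [ 0.29  0.11  0.09 -0.41 -0.22  0.41 -0.15 -0.14 -0.01]
('top', 'side') [ 552.060978  -199.2257645] 23.241919530934737 98.50746390828765 [-0.34 -0.69 -0.4  -0.35 -0.23  0.91  0.25 -0.6  -0.22 -0.04  0.2  -0.38
 -0.24  0.62 -0.77 -0.13]
```

```bash
cat >> h.py <<'E'
def R(yaw_hood,flip=0):
    # tool z down, tool y along hood x (flip -> minus)
    a=np.radians(yaw_hood+180*flip); y=np.array([np.cos(a),np.sin(a),0]); z=np.array([0,0,-1.]); x=np.cross(y,z)
    return np.c_[x,y,z]
def hp(x,y,yaw,lx,ly,z):
    a=np.radians(yaw); return np.array([x+lx*np.cos(a)-ly*np.sin(a), y+lx*np.sin(a)+ly*np.cos(a), z])
def un(p,k,o): return (np.array(p,float)+.5)/k-.5+np.array(o)
def crop(im,u,v,w,h,k,fn): cv2.imwrite(fn,cv2.resize(im[v:v+h,u:u+w,::-1],None,fx=k,fy=k,interpolation=cv2.INTER_CUBIC))
E
python3 - <<'E'
from h import *
from cell import ctrl
for f in (0,1):
    for (x,y,w,z) in [(552,-200,23.5,260),(552,-200,23.5,103),(556.5,213.5,10.5,253),(556.5,213.5,190.5,253)]:
        j=ctrl.ik([x,y,z],R(w,f)); print(f,(x,y,w),None if j is None else np.round(j,1))
for ly in (32,-32): print((proj("top",hp(552,-200.5,23.5,0,ly,96))+.5-[270,160])*10-.5)
print((proj("top",hp(552,-200.5,23.5,0,0,138))+.5-[270,160])*10-.5, (proj("side",hp(552,-200.5,23.5,0,0,138))+.5-[200,190])*8-.5)
E
```

```text
0 (552, -200, 23.5) [  -0.4    0.6    6.2    0.   -95.5 -156.1]
0 (552, -200, 23.5) [  -0.4    1.7   -9.2    0.   -79.1 -156.1]
0 (556.5, 213.5, 10.5) [ 40.2   1.9   6.7   0.  -94.8 150.3]
0 (556.5, 213.5, 190.5) [ 40.2   1.9   6.7   0.  -94.8 -29.7]
1 (552, -200, 23.5) [ -0.4   0.6   6.2   0.  -95.5  23.9]
1 (552, -200, 23.5) [ -0.4   1.7  -9.2   0.  -79.1  23.9]
1 (556.5, 213.5, 10.5) [ 40.2   1.9   6.7   0.  -94.8 -29.7]
1 (556.5, 213.5, 190.5) [ 40.2   1.9   6.7   0.  -94.8 150.3]
[[337.96219433 322.45234686]]
[[503.99190089 246.74380509]]
[[438.17759292 261.66855902]] [[224.91498355 166.46534186]]
```

Run:
```python
from h import *
from cell import ctrl
r=R(23.5,1)
def st(m):
    s=ctrl.read_state(); print(m,round(s["clock"],2),s["eef_pos"].round(1),s["ft_force"].round(2),s["moment"].round(2),round(s["gripper_width"],3))
ctrl.goto([552,-200.5,200],r); st("above")
print(ctrl.line_to([552,-200.5,104],max_speed=120,stop_force=5)); st("down")
ctrl.gripper_to(0.0,80); st("closed")
print(ctrl.line_to([552,-200.5,112],max_speed=30)); st("up8")
t=optics.read_camera("top"); s=optics.read_camera("side")
crop(t,270,160,80,60,10,"pics/t_g.png"); crop(s,200,170,70,90,8,"pics/s_g.png")
```

```text
above 2.57 [ 551.7 -201.4  200.2] [ 0.43  0.87 -0.06] [-0.06  0.02  0.  ] 1.001
False
down 3.52 [ 552.5 -200.7  105.1] [-0.62  0.26 -0.29] [0.03 0.01 0.04] 1.001
closed 4.17 [ 551.9 -200.6  104.2] [-0.86 -0.02  1.64] [-0.09  0.46 -0.  ] 0.152
False
up8 4.58 [ 552.  -200.4  111.8] [-0.2   0.38 -3.8 ] [-0.02  0.02  0.06] 0.151
```

View pics/s_g.png

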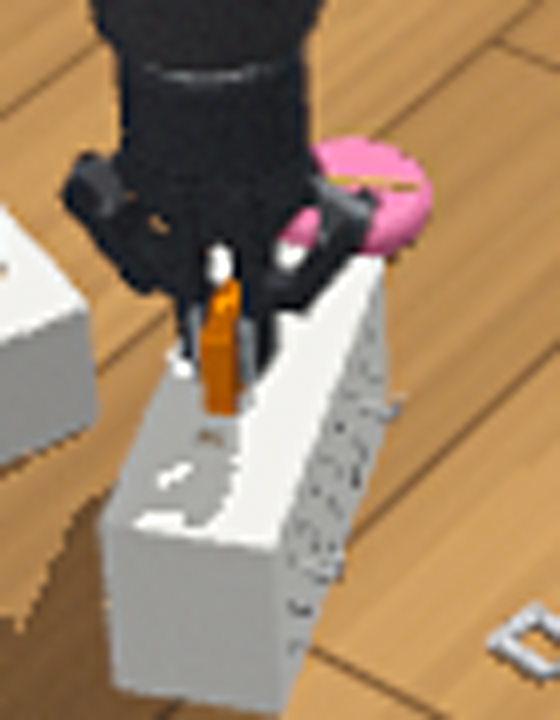

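The hood is held: the force reading dropped about 3.8 N and the gripper stopped at 0.15. Next I'll carry it over the pillar and look at where the holes are against the pins.

```bash
cat >> h.py <<'E'
from cell import ctrl
def st(m):
    s=ctrl.read_state(); print(m,round(s["clock"],2),s["eef_pos"].round(1),s["ft_force"].round(2),s["moment"].round(2),round(s["gripper_width"],3)); return s
E
python3 - <<'E'
from h import *
ctrl.line_to([552,-200.5,256],max_speed=150); st("up")
r=R(10.5,1)
ctrl.goto([556.5,213.5,256],r); st("over")
ctrl.line_to([556.5,213.5,166],max_speed=100); ctrl.dwell(0.2); s=st("hover"); print(s["orientation"].round(3))
t=optics.read_camera("top"); s=optics.read_camera("side")
np.savez("im1.npz",t=t,s=s)
crop(t,145,145,100,75,8,"pics/t_h.png"); crop(s,255,110,80,75,8,"pics/s_h.png")
for l in (32,-32):print((proj("top",hp(556.5,213.5,10.5,0,l,158))+.5-[145,145])*8-.5)
E
```

```text
up 5.79 [ 551.7 -200.3  254.6] [-0.48 -0.31 -3.74] [0.05 0.03 0.01] 0.153
over 7.33 [556.8 212.6 256.1] [ 0.19  0.11 -3.57] [-0.02 -0.   -0.03] 0.152
hover 8.57 [556.7 213.6 166.7] [ 0.46  0.1  -3.  ] [0.03 0.07 0.02] 0.153
[[ 0.182 -0.983  0.001]
 [-0.983 -0.182  0.001]
 [-0.    -0.001 -1.   ]]
[[282.647043   344.03281281]]
[[434.84000071 313.4635509 ]]
```

View pics/t_h.png

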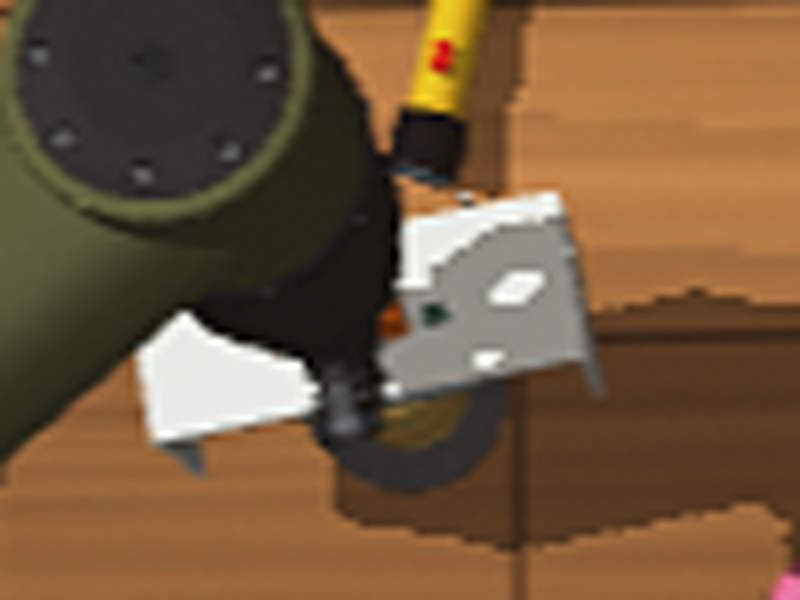

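View pics/s_h.png

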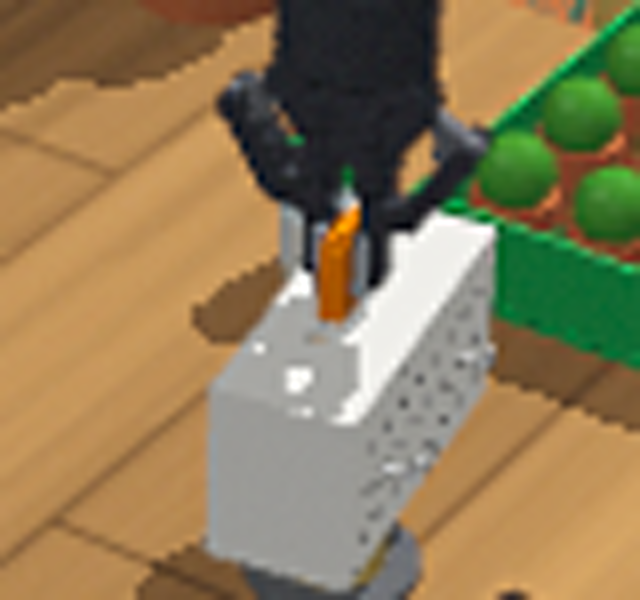

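The visible hole is at crop pixel (434,314), and the projection predicted (435,313.5), so the top camera and the robot agree to well under 1 mm. Next is a gentle first probe.

Run:
```python
from h import *
d=np.load("im0.npz")["t"].astype(int)
g=d.min(axis=2)
print(g[184:195,178:187]); print(g[180:191,196:206])
r=R(10.4,1)
ctrl.line_to([556.8,213.5,155],max_speed=60,ori=r); st("pre")
h=ctrl.line_to([556.8,213.5,145],max_speed=15,stop_force=4); print(h); st("probe")
```

```text
[[ 62  62  62  61  60  76  95  90  87]
 [ 63  63  56  67  77  87  75  48  49]
 [ 61  66  44  48  50  51  53  54  55]
 [ 39  80  64  51  52  54  54  54  54]
 [ 31  54  90 101  69  55  55  56  55]
 [ 50  78 140 154  94  48  55  55  56]
 [ 52  51  91 106  56  41  36  36  34]
 [ 51  52  65  59  50  42  37  37  37]
 [ 52  51  62  49  53  57  56  55  47]
 [ 55  53  85  65  52  55  55  56  54]
 [ 53  53  67  70  53  54  56  56  55]]
[[ 56  57  56  55  57  55  56  56  56  57]
 [ 56  56  66  82  93  92  74  57  58  58]
 [ 61  81  74  57  46  56  77  60  60  60]
 [ 48  49  49  50  50  40  43  56  60  59]
 [ 52  52  51  61  62  44  51  38  41  61]
 [ 54  53  98 156 146  78  57  60  54  47]
 [ 55  52  80 140 137  62  29  51  70  50]
 [ 54  53  51  53  49  48  34  53  77  62]
 [ 53  54  54  55  53  55  48  38  40  39]
 [ 55  55  54  55  52  54  51  49  44  41]
 [ 55  55  54  54  54  55  57  60  49  40]]
pre 9.01 [556.4 213.3 154. ] [ 0.86 -0.46 -2.82] [ 0.05  0.01 -0.01] 0.15
False
probe 9.82 [556.9 213.5 145.1] [ 0.1   0.24 -3.82] [-0.04  0.06 -0.03] 0.147
```

No contact down to underside z≈131, which is already below the pin tops, so both pins are probably in the holes. I'll keep lowering under force guard.

Run:
```python
from h import *
h=ctrl.line_to([556.8,213.5,133],max_speed=20,stop_force=5); print(h); st("a")
if not h:
    h=ctrl.line_to([556.8,213.5,127],max_speed=8,stop_force=5); print(h); st("b")
ctrl.dwell(0.2); st("c")
t=optics.read_camera("top"); s=optics.read_camera("side")
crop(t,145,145,100,75,8,"pics/t_i.png"); crop(s,255,110,80,75,8,"pics/s_i.png")
```

```text
False
a 10.57 [556.9 213.5 133.1] [ 0.03  0.77 -3.57] [ 0.01  0.02 -0.01] 0.149
True
b 11.22 [556.8 213.5 128. ] [-0.25 -0.18  3.26] [ 0.15 -0.18 -0.04] 0.152
c 11.42 [556.8 213.5 127.7] [1.94 0.89 6.13] [ 0.24 -0.69 -0.03] 0.154
```

View pics/t_i.png

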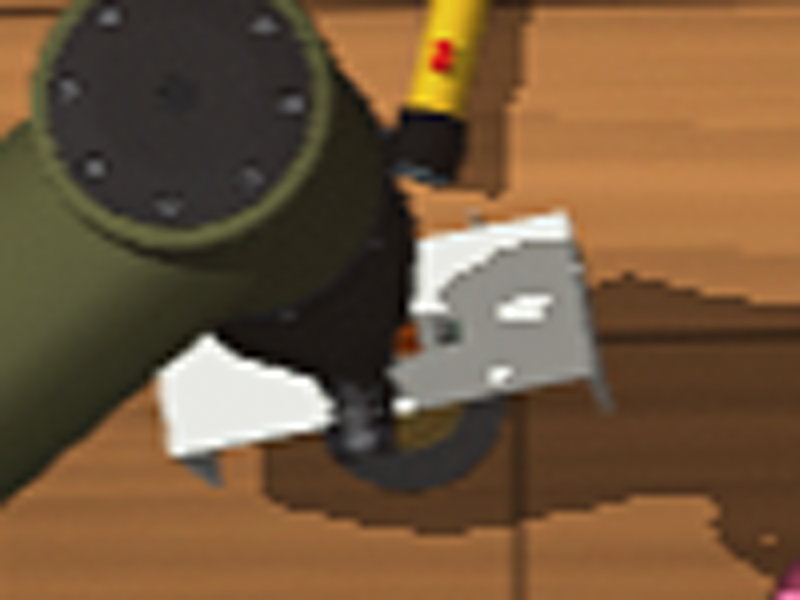

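View pics/s_i.png

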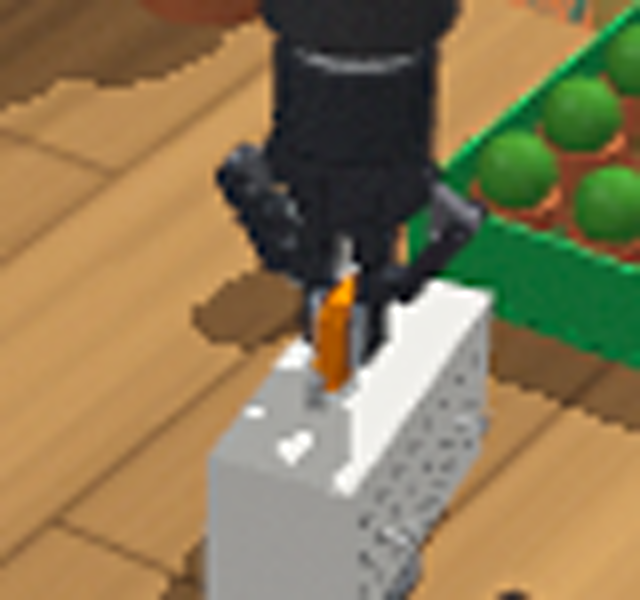

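Contact came at TCP z≈128.8, so the underside is at about 114.6, the bar height. A pin shows through the visible hole. I'll ease off the pressing force and release.

Run:
```python
from h import *
ctrl.line_to([556.8,213.5,128.5],max_speed=8); ctrl.dwell(0.2); st("eased")
ctrl.gripper_to(0.3,20); st("part open")
ctrl.gripper_to(1.0); st("open")
h=ctrl.line_to([556.8,213.5,160],max_speed=60,stop_force=6);print(h)
ctrl.line_to([556.8,213.5,300],max_speed=150)
st("up")
ctrl.goto([400,-50,330],R(10.4,1)); ctrl.dwell(0.3); st("away")
t=optics.read_camera("top"); s=optics.read_camera("side")
np.savez("im2.npz",t=t,s=s)
crop(t,145,145,100,75,8,"pics/t_j.png"); crop(s,255,110,80,75,8,"pics/s_j.png")
cv2.imwrite("pics/side_j.png",cv2.resize(s[:,:,::-1],(800,600),interpolation=cv2.INTER_CUBIC))
for c in ("top","side"):
    from cell import models
    for tg in ("hood_grip","hood_plate","hood_foot"): print(c,tg,[(round(q["score"],2),np.round(q["xyz"],1).tolist()) for q in models.pinpoint(c,tg)])
for l in (32,-32):print((proj("top",hp(556.8,213.5,10.4,0,l,121))+.5-[145,145])*8-.5)
print([ ((proj("top",hp(556.8,213.5,10.4,a,b,120.5))+.5-[145,145])*8-.5).round(1).tolist() for a,b in ((42,91),(42,-91),(-30,-91),(-30,91))])
print([ ((proj("side",hp(556.8,213.5,10.4,a,b,120.5))+.5-[255,110])*8-.5).round(1).tolist() for a,b in ((42,91),(42,-91),(-30,-91),(-30,91))])
```

```text
eased 12.18 [556.8 213.5 128.3] [ 2.19 -0.59  1.81] [ 0.35 -0.77 -0.01] 0.155
part open 12.47 [556.3 213.3 127.9] [-0.12 -0.98 -0.1 ] [ 0.   -0.01 -0.03] 0.299
open 13.07 [556.8 213.5 128.5] [0.07 0.04 0.09] [ 0.02 -0.01 -0.06] 0.992
False
up 14.83 [556.5 213.5 298.7] [ 0.05  0.31 -0.78] [ 0.03 -0.    0.02] 0.998
away 16.31 [400.4 -49.5 329.6] [ 0.07 -0.19 -0.01] [0.04 0.   0.  ] 1.001
top hood_grip [(0.93, [758.6, -392.8, 124.5]), (0.74, [556.3, 210.8, 146.6]), (0.7, [373.7, -165.1, 88.6])]
top hood_plate [(0.95, [759.6, -388.7, 87.8]), (0.57, [557.9, 214.3, 115.8]), (0.57, [375.0, -167.1, 67.2]), (0.19, [553.6, 210.9, 151.2])]
top hood_foot [(0.7, [756.8, -386.6, -1.3]), (0.64, [375.4, -165.3, -6.5]), (0.48, [730.6, -4.5, 42.8])]
side hood_grip [(0.93, [556.3, 211.1, 146.2]), (0.87, [761.4, -387.4, 123.4]), (0.58, [374.9, -168.6, 89.8])]
side hood_plate [(0.74, [556.7, 214.9, 112.5]), (0.72, [756.2, -387.5, 91.3]), (0.69, [372.3, -165.5, 62.5])]
side hood_foot [(0.79, [374.7, -169.4, -1.9]), (0.61, [556.9, 211.3, 21.4]), (0.61, [756.1, -393.0, -2.1])]
[[297.16885183 359.26875521]]
[[445.56479488 329.69285386]]
[[[143.9, 291.7]], [[563.8, 208.5]], [[595.1, 370.6]], [[171.8, 455.3]]]
[[[489.1, 297.7]], [[348.8, 498.6]], [[205.2, 459.5]], [[353.1, 263.6]]]
```

View pics/t_j.png

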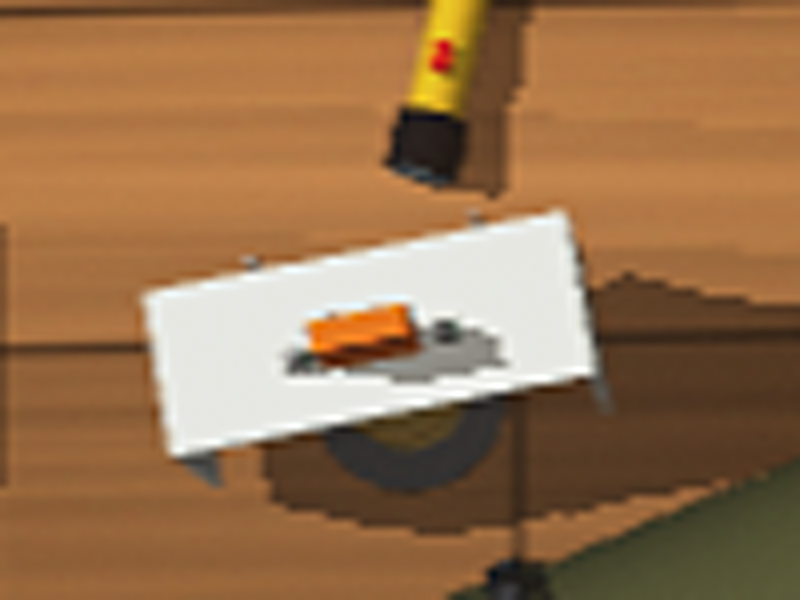

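View pics/s_j.png

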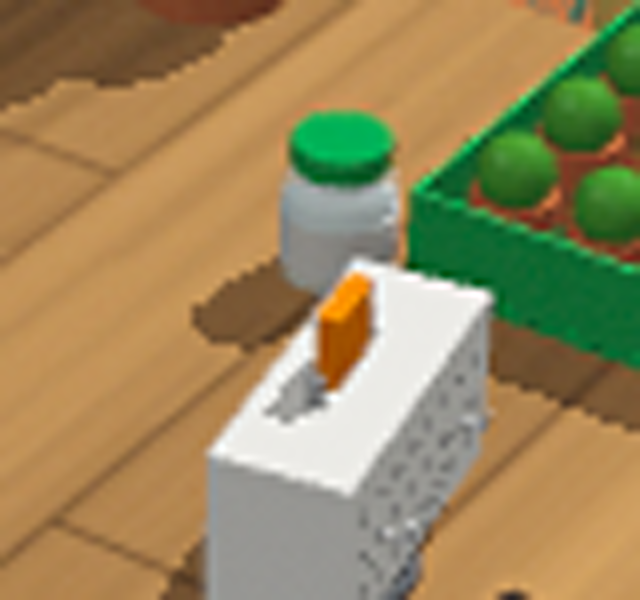

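View pics/side_j.png

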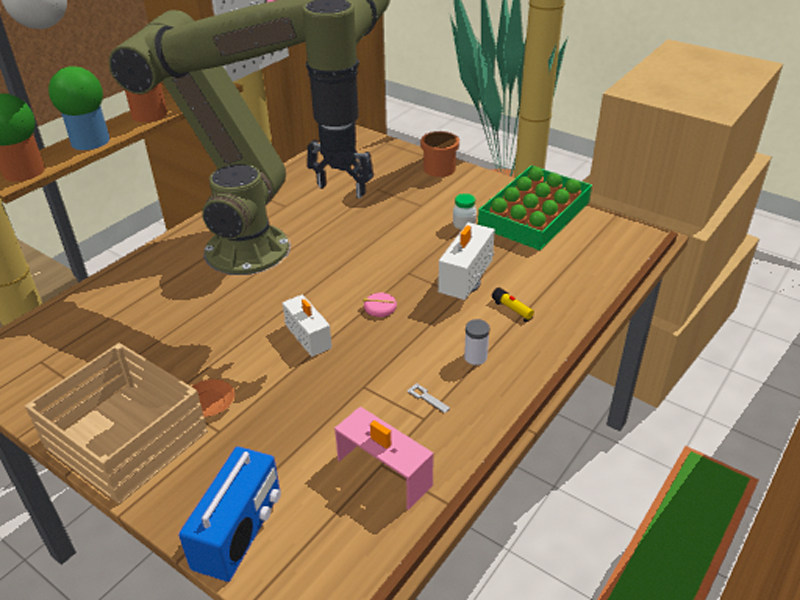

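The hood's corners in the top view, (147,293), (565,210), (595,372) and (175,457), match the fully-home prediction at z=120.5 to within about 0.5 px. Pins show at both holes, near (445,328) and (300,360). The bystanders look unmoved and the robot is clear, so I'm handing in.

Run:
```python
from cell import job_done
print(job_done())
```

```text
the job is handed in; nothing more can be done
None
```

The larger white hood is hanging on the bamboo pillar, level and fully home on the green bar, and I have handed the job in. I found the pins in the top camera picture, and both entered the holes on the first gentle probe, so no search was needed.

- **Seating:** the hood met the bar with its underside at about z = 115 mm. I eased off to about 5 N before letting go.
- **Forces:** the highest reading was about 10 N of pressing. I read forces only between moves, so a brief higher peak could have gone unseen.
- **Final pictures:** in the top and side views, the corners checked match the fully-home prediction to within about half a pixel, roughly 1–2 mm. Pins show at both holes. The network put the plate at z = 112.5 and 115.8 mm, in line with the expected 115 mm.
- **Bystanders and robot:** nothing else on the ledge looks moved in the last pictures, though I did not measure each item. The gripper was open and well clear, at about 16.5 s on the clock.
- **Disagreements:**
  - The side camera put the pins 4–6 mm off in y from the top camera when the stated pin height was assumed.
  - The two-camera fit put the pin tops about 4 mm too high.
  - I relied on the top camera, because its prediction for the held hood's hole matched the picture to about 0.1 px.

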